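Weigh out a rig frame's spacer collars on the sprung post scale

ROBOT

A 6-joint arm with a two-finger parallel gripper is mounted at the origin on the work surface. World frame = base frame: x ahead of the robot, y to its left, z up, the work surface at z = 0. Lengths are in mm, angles in rad, forces in N, time in s.
With the tool pointing down it reaches from about 350 to 775 mm from the base axis. Payload 7.3 kg.
Tool frame: the origin (TCP) lies at the centre of the arm's flange, where the gripper is bolted on; the fingertips stand 178 mm ahead of it and the grasp point (between the pads) lies 159 mm ahead of it; z points along the fingers, y is the direction in which the jaws open and shut (so a half turn about z gives the same grasp; the last joint's range is limited). The gripper opens to 92 mm and grips with 3 to 60 N. Pads are 19 mm wide; open, the fingers measure 130 mm over their backs; the gripper's body (75 mm by 190 mm) begins 47 mm behind the grasp point.
Start: joints at [-1.319, 0.342, 1.524, -0, 1.275, -0.146], TCP at [203.4, -484, 404.741] pointing down, gripper open.
Joint ranges: [-2.53, 2.53], [-0.77, 2.02], [0.04, 2.7], [-1, 4.14], [0.28, 2.66], [-3.11, 3.11]. Speed limits (rad/s): [2.57, 2.57, 3.14, 3.14, 3.14, 3.14].

INTERFACE

Orientations are given as [roll, pitch, yaw] about the fixed x, y, z axes, in that order (R = Rz(yaw) Ry(pitch) Rx(roll)).
In Python, from plant import get_obs, capture, close_job gives the robot as it stands. The module is installed in compiled form; this text tells all that it offers.
- The arm moves only by the shell command python3 -m pendant 'ROWS'. ROWS is JSON, a list of rows, each a list of 3 entries, a list of its own where there are three numbers: the shift along the tool's x, y, z in m, then the turn, a rotation vector about the tool's x, y, z in rad, then the finger opening in m, from 0 to 0.0918. In form: [[[tx, ty, tz], [wx, wy, wz], fingers], ...]. A call has 1 to 10 rows; each row is the pose to reach, as a shift and turn from the pose commanded when the call began, along the tool's axes at that moment; what a row does not reach only later rows make up. A row lasts 1/12 s, in which the tool goes at most 41.7 mm and 7.16 degrees, less where a joint would pass 70% of its speed; a pose out of reach is approached as far as the arm can. A call with a gripper value outside its range is refused whole. The fingers move at their own pace and stop on an object; the grip force is fixed at half the most. Time passes only in rows, so rows that repeat a pose let the fingers close. It gives the time, the measured TCP pose, the force and the opening at its end, in the units of the state.
- get_obs(): the state, without advancing time (a new reading comes with each control period).
- capture(name): name is "scene" or "top"; returns a dict with "color" (384x512x3 uint8, red, green, blue), "mtx" (3x3 intrinsics, pixels), "rvec" (rotation vector, rad) and "tvec" (3), from world to camera coordinates, as OpenCV has them. Camera axes: x right, y down, z forward; pixel columns grow to the right and rows downward; lengths in mm; the calibration is good to about 2 mm. A picture is of the moment at which its call begins. There is no depth.
- close_job(): hands the job in, once; it reports no verdict.
The state is a dict: "time": time; "joint_positions": joint angles; "dq": joint speeds; "tau": joint torques, N m; "tool_pos": TCP position; "tcp_rot": TCP orientation; "contact_force": force on the tool from outside, world axes, zero at the start; "moment": the same for the moment, N m; "grip_width": finger opening in mm.
Only numpy, scipy, OpenCV 4.12 (cv2) and the standard library are available. Lean on these libraries where they do the work, as an engineer would, in place of code of your own. Each camera call takes 0.05 s, during which the arm holds its last target. There are 200 camera calls.

TASK

Swing the keeper arm fully aside from over the scale's post, then weigh out the spacer collars: thread them one by one, bore over the post, lowering each gently until it rests, until the pan's pointer hangs at rest between the two prongs of the gauge fork. Never drop a collar on the pan, never force the pan or push it down to its stop, and leave the collars that are not needed off the scale and the other things on the mat undisturbed.

Things in the scene. Friction and masses are not known exactly. Their poses are not given: they have to be found in the camera images.
- collar1: identical plain steel spacer collar (thick ring) 42 mm across, bore 18 mm, 14 mm tall, about 120 g (each differs by up to 8 percent), lying flat on the mat at the start; origin at the centre of its underside, z up along the bore
- collar2: identical plain steel spacer collar (thick ring) 42 mm across, bore 18 mm, 14 mm tall, about 120 g (each differs by up to 8 percent), lying flat on the mat at the start; origin at the centre of its underside, z up along the bore
- collar3: identical plain steel spacer collar (thick ring) 42 mm across, bore 18 mm, 14 mm tall, about 120 g (each differs by up to 8 percent), lying flat on the mat at the start; origin at the centre of its underside, z up along the bore
- collar4: identical plain steel spacer collar (thick ring) 42 mm across, bore 18 mm, 14 mm tall, about 120 g (each differs by up to 8 percent), lying flat on the mat at the start; origin at the centre of its underside, z up along the bore
- mat: black rubber mat fixed on the table, 270 x 350 mm, 3 mm thick; origin at the centre of its underside. The collars, the jar and the foot lie on it, at least 75 mm apart between centres
- scale: sprung post scale fixed to the table: grey housing 170 (x) x 120 (y) x 38 mm high; origin at the centre of its underside, x pointing from the keeper's pivot column (16 mm thick, 85 mm from the centre towards -x) to the fork's column (at x = +78 mm, y = +34 mm, top 113 mm above the table). A round aluminium pan rides on a vertical spring over its centre
- pan_centre (a point): centre of the pan's flat upper face (disc 96 mm across, 4 mm thick), 90 mm above the table when empty; it goes down with the pan. On the pan stands a plain steel post 15 mm thick and 50 mm tall with a 1.5 mm chamfer at its tip. The post is eccentric: its axis stands 5 mm away from this point, in a direction that differs from run to run and is not measured (it can be seen or felt for)
- pan (a joint): how far the pan has sunk (m): 0 empty, it sinks by 1 mm for each 0.147 N (about 8 mm for each collar), swings for under a second after a change; bottom stop at 0.045
- pointer_tip (a point): tip of the thin pointer that sticks out of the pan's edge towards the scale's +x; 2 mm thick, this point at its mid-thickness; it moves down with the pan
- fork_mid (a point): middle of the gap between the two prongs of the black gauge fork beside the pointer's path; the gap is 12 mm high. It stands still, at a height that differs from run to run, so that two or three collars are needed; it is stiff and is not to be shifted
- keeper (a joint): angle of the keeper arm (rad): at 0 to 0.25 it lies over the post and bars it; it swings anticlockwise seen from above about the pivot column to its stop at 1.9; 1.5 or more is fully aside. Stiff (about 0.12 N m) and it stays where it is left
- keeper_pin (a point): top of the upright steel pin, 12 mm thick and 30 mm tall, that stands on the keeper arm 70 mm from its pivot axis (the arm is a flat bar 22 mm wide, 105 mm long from the axis, its upper face 159 mm above the table)
- keeper_hinge (a point): point on the keeper's vertical pivot axis, at the level of the arm's upper face
- jar: bystander: small white jar with grey cap, 38 mm across, 40 mm tall, on the mat; origin at the centre of its underside
- foot: bystander: grey plastic rack foot, flange 42 mm across tapering to a 22 mm stem, 30 mm tall, no bore, on the mat; origin at the centre of its underside
Not all that is in view belongs to the job. Leave any black or yellow look-alike of the collar2 alone.

How it is judged:
By the outcome, as a careful person would: the job done as asked, in the order asked, and still so for the second after the job is handed in, with the robot touching nothing.
It also fails if it takes over 72 s, if anything falls off the work surface, if the arm or the gripper's body presses on something with over 40 N, if the wrist force passes 120 N, or if a joint passes its speed limit or range.

## Working session

There is one attempt and no reset: what is moved stays moved. The work goes in short steps, Python scripts to look and compute and a shell command to move; the robot and the scene stay as the last step left them, time stands still between calls to the robot, and variables do not carry over. Pictures are saved under pics/ and viewed, about 8 in all and at most 12, crops included, and the job is handed in when it is done.

```bash
mkdir -p pics
cat > h.py <<'E'
import numpy as np,cv2
from plant import get_obs,capture
def snap(n,f=None,crop=None,scale=1):
    c=capture(n); np.savez('cam_%s.npz'%n,**{k:np.array(c[k]) for k in('color','mtx','rvec','tvec')})
    if f:
        im=c['color'][:,:,::-1]
        if crop: im=im[crop[1]:crop[3],crop[0]:crop[2]]
        cv2.imwrite('pics/'+f,cv2.resize(im,None,fx=scale,fy=scale,interpolation=cv2.INTER_CUBIC))
    return c
def load(n): return dict(np.load('cam_%s.npz'%n))
def proj(c,P): return cv2.projectPoints(np.array(P,float).reshape(-1,3),c['rvec'],c['tvec'],c['mtx'],None)[0].reshape(-1,2)
def unz(c,uv,z):
    R=cv2.Rodrigues(c['rvec'])[0]; C=-R.T@np.ravel(c['tvec'])
    d=R.T@np.linalg.solve(c['mtx'],[uv[0],uv[1],1]); return C+d*(z-C[2])/d[2]
def unx(c,uv,n,p):
    R=cv2.Rodrigues(c['rvec'])[0]; C=-R.T@np.ravel(c['tvec'])
    d=R.T@np.linalg.solve(c['mtx'],[uv[0],uv[1],1]); return C+d*(np.dot(n,np.array(p)-C)/np.dot(n,d))
E
python3 - <<'E'
from h import *
for n in('scene','top'):
    c=snap(n,n+'0.png',None,1.5); R=cv2.Rodrigues(c['rvec'])[0]; print(n,-R.T@np.ravel(c['tvec']),R.round(2).tolist(),c['mtx'][0,0])
o=get_obs();print(o)
E
```

```text
scene [ 804.10694347 -414.29919002  705.46716175] [[0.81, 0.58, -0.02], [0.42, -0.6, -0.68], [-0.41, 0.54, -0.73]] 361.728775992813
top [ 287.04978852   15.93696578 1111.79951705] [[0.01, -1.0, -0.02], [-0.98, -0.0, -0.19], [0.19, 0.02, -0.98]] 472.5561133018103
{'time': 0.1, 'joint_positions': array([-1.31903248e+00,  3.42635942e-01,  1.52489354e+00,  1.08416448e-05,
        1.27540661e+00, -1.45992062e-01]), 'dq': array([ 0.00096304, -0.00222455, -0.00204814, -0.00207135,  0.00125649,
       -0.00126287]), 'tau': array([ 9.96646049e-04, -4.32002270e+01, -2.44694513e+01,  7.18848361e-02,
        5.26726688e-02, -4.95412087e-05]), 'tool_pos': array([ 203.35555779, -483.89053982,  404.13293605]), 'tcp_rot': array([-3.14026501e+00, -2.05693455e-04,  3.97752612e-01]), 'contact_force': array([-0.11940231,  0.0706749 ,  0.14564559]), 'moment': array([-0.00340948, -0.02384609,  0.01569374]), 'grip_width': 91.98886224485351}
```

View pics/scene0.png

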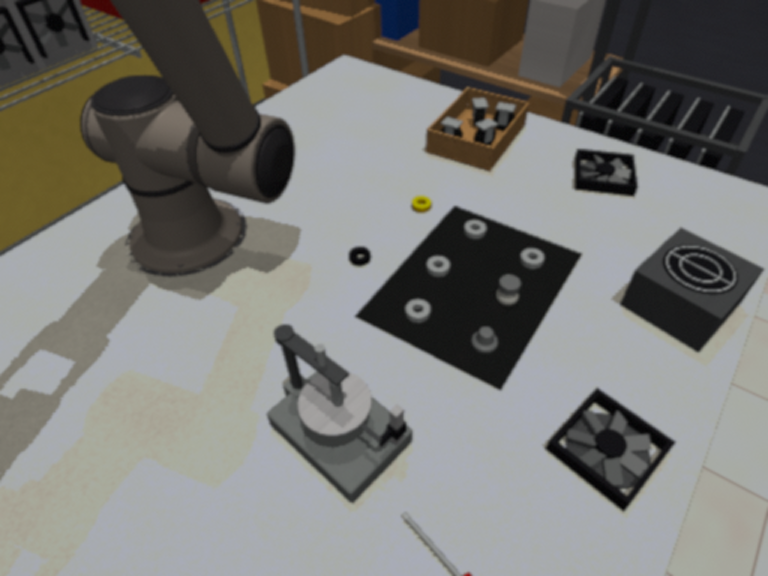

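View pics/top0.png

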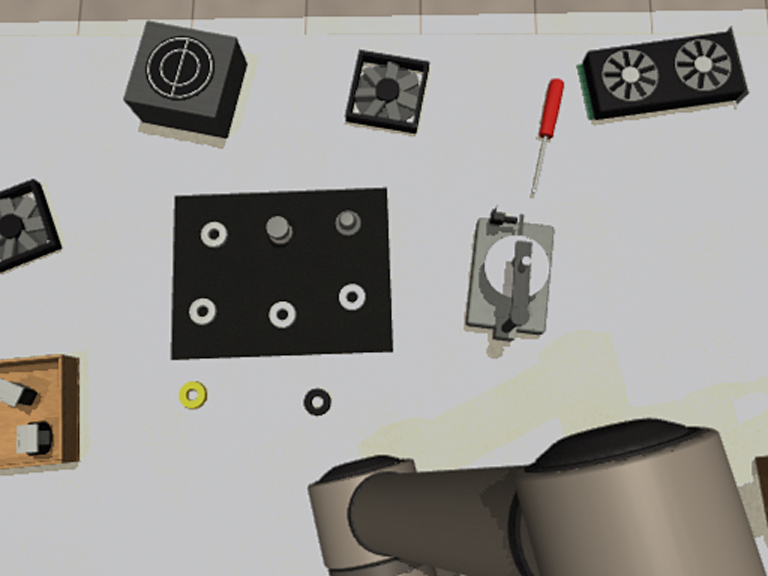

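Top view (1.5x): collars at about (214,234), (203,311), (282,314), (352,297). The jar is at (278,229), the foot at (347,222), and the scale is around (510,275) with its pivot near the robot and the fork at the far end. The scene view agrees.

Run:
```python
from h import *
c=load('top'); im=c['color']; g=cv2.cvtColor(im,cv2.COLOR_RGB2GRAY)
for (u,v) in [(214,234),(203,311),(282,314),(352,297)]:
    u,v=int(u/1.5),int(v/1.5); w=14
    p=g[v-w:v+w+1,u-w:u+w+1]; m=(p>110).astype(np.uint8)
    cn,_=cv2.findContours(m,cv2.RETR_EXTERNAL,cv2.CHAIN_APPROX_NONE); k=max(cn,key=cv2.contourArea)
    (x,y),r=cv2.minEnclosingCircle(k); e=cv2.fitEllipse(k)
    print(unz(c,(e[0][0]+u-w,e[0][1]+v-w),16).round(1), e[1], r)
ht=im[130:245,300:380,::-1]; hs=load('scene')['color'][205:345,170:290,::-1]
a=cv2.resize(ht,None,fx=5,fy=5,interpolation=cv2.INTER_CUBIC);b=cv2.resize(hs,None,fx=4,fy=4,interpolation=cv2.INTER_CUBIC)
b=cv2.copyMakeBorder(b,0,575-b.shape[0],0,0,cv2.BORDER_CONSTANT) if b.shape[0]<575 else b[:575]
o=np.hstack([a,b[:, :400]]);o=np.hstack([a,b])[:, :]
print(o.shape); cv2.imwrite('pics/scale.png',o[:, :800] if o.shape[1]>800 else o)
```

```text
[587.2 310.5  16. ] (15.523445129394531, 16.45060920715332) 8.411996841430664
[462.  321.6  16. ] (16.214256286621094, 16.843088150024414) 8.786002159118652
[457.6 195.5  16. ] (16.24364471435547, 16.60479164123535) 8.719015121459961
[485.9  86.8  16. ] (16.351343154907227, 16.846738815307617) 8.66843318939209
(575, 880, 3)
```

View pics/scale.png

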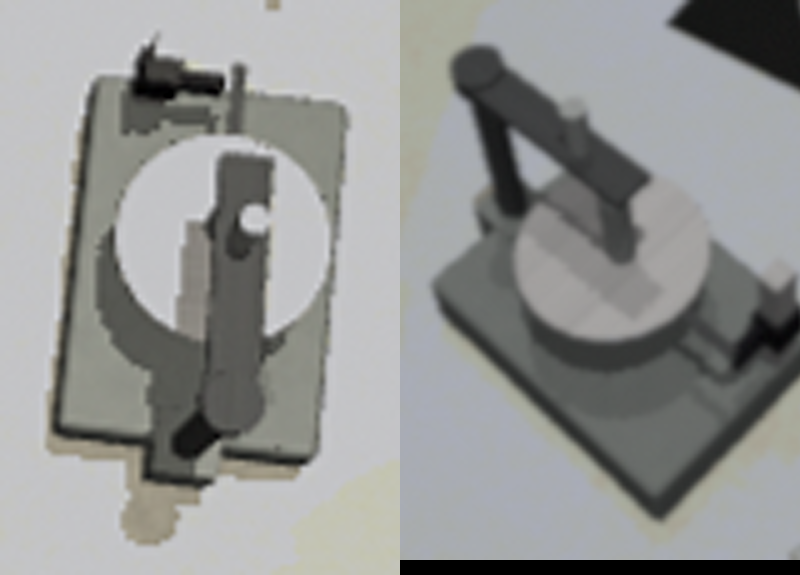

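Run:
```python
from h import *
c=load('top'); s=load('scene')
f=lambda u,v,z: unz(c,((u+.5)/5-.5+300,(v+.5)/5-.5+130),z)[:2].round(1)
cor=[f(97,77,38),f(347,103,38),f(314,458,38),f(60,430,38)]
print('housing',cor,np.mean(cor,0)); print([np.linalg.norm(cor[i]-cor[i-1]) for i in range(4)])
# pan ellipse fit: bright pixels
g=cv2.cvtColor(c['color'],cv2.COLOR_RGB2GRAY)[130:245,300:380]
pts=np.array([(115,232),(120,200),(140,165),(175,141),(215,134),(300,166),(322,205),(328,245),(318,290),(290,330),(130,290),(155,320),(185,338)],np.float32)
P=np.array([f(*p,90) for p in pts]); A=np.c_[2*P,np.ones(len(P))]; q=np.linalg.lstsq(A,(P**2).sum(1),rcond=None)[0]; print('pan',q[:2],np.sqrt(q[2]+q[0]**2+q[1]**2))
h=f(235,402,159);p=f(255,218,189);print('hinge top',h,'@165',f(235,402,165),'pin',p,np.linalg.norm(h-p), 'armend',f(246,155,159))
fc=f(157,70,113); print('forkcol',fc,'ptr',f(239,66,89),f(237,125,89),'fork prong end',f(224,84,80))
ex=(np.array(cor[0])+cor[1]-cor[2]-cor[3]);yaw=np.arctan2(ex[1],ex[0]);ey=np.array(cor[0])+cor[3]-cor[1]-cor[2];print('yaw',yaw,np.arctan2(-ey[0],ey[1]))
for nm,X in (('hinge',[*h,159]),('pin',[*p,189]),('pan',[*q[:2],90])):
  u=proj(s,[X])[0]; print(nm,'scene crop',((u-[170,205]+.5)*4-.5)+[400,0])
```

```text
housing [array([ 608.5, -112.6]), array([ 596.1, -229.4]), array([ 428.4, -208.1]), array([440.6, -92.7])] [ 518.4 -160.7]
[np.float64(169.07519037398714), np.float64(117.4563748802082), np.float64(169.0472714952833), np.float64(116.04309544302927)]
pan [ 518.97715081 -160.1243359 ] 47.90865291795221
hinge top [ 435.2 -151.6] @165 [ 434.3 -150.6] pin [ 504.9 -156.5] 69.87202587588253 armend [ 538.8 -159.2]
forkcol [ 589.3 -129.9] ptr [ 598.5 -170.1] [ 571.1 -168.4] fork prong end [ 592.8 -164.8]
yaw -0.12215397095505671 -0.10554943358514288
hinge scene crop [474.61854201  72.49932062]
pin scene crop [571.06706063 109.1535889 ]
pan scene crop [610.96430235 248.94249673]
```

Both views agree: pin-to-hinge comes out at 69.9 mm, the pan radius at 47.9 mm and the housing at 169x117 mm. The keeper is at about 0.05 rad. I'll cage the pin between part-open fingers and swing it along its arc.

```bash
cat >> h.py <<'E'
def rel(P,yaw=None,base=None):
    "tool shift(m), wz for a target TCP pose; base=(pos,yaw) or measured"
    o=get_obs(); p,y=(o['tool_pos'],o['tcp_rot'][2]) if base is None else base
    d=np.array(P,float)-p; c,s=np.cos(y),np.sin(y)
    w=0 if yaw is None else (y-yaw+np.pi)%(2*np.pi)-np.pi
    return (np.array([d[0]*c+d[1]*s,d[0]*s-d[1]*c,-d[2]])/1000).round(4).tolist(),round(w,3)
E
python3 -m pendant '[[[0.04,-0.018,0],[0,0,0.05],0.036],[[0.08,-0.036,0],[0,0,0.1],0.036],[[0.12,-0.054,0],[0,0,0.15],0.036],[[0.16,-0.072,0],[0,0,0.2],0.036],[[0.2,-0.09,0],[0,0,0.25],0.036],[[0.24,-0.108,0],[0,0,0.3],0.036],[[0.28,-0.126,0],[0,0,0.35],0.036],[[0.32,-0.144,0],[0,0,0.4],0.036],[[0.36,-0.163,0],[0,0,0.43],0.036],[[0.385,-0.177,0],[0,0,0.47],0.036]]'
python3 -c "
from h import *
o=get_obs();print(o['time'],o['tool_pos'],o['tcp_rot'],o['grip_width'],rel([505,-156.5,347],-0.07),o['joint_positions'])"
```

```text
time: 0.93
tool_pos: [486.3, -175.4, 404.5]
tcp_rot: [3.142, 0.0, -0.074]
contact_force: [0.6, -0.1, 0.8]
grip_width: 36.5
0.9333 [ 486.30458931 -175.37847426  404.49222548] [ 3.14153766e+00  3.12579882e-04 -7.37586624e-02] 36.49218685592429 ([0.0173, -0.0202, 0.0575], np.float64(-0.004)) [-4.94398720e-01  3.27587573e-01  1.54609141e+00 -1.86303352e-04
  1.26817656e+00  1.15021181e+00]
```

```bash
python3 -m pendant '[[[0.0173,-0.0202,0.005],[0,0,0],0.036],[[0.0173,-0.0202,0.015],[0,0,0],0.036],[[0.0173,-0.0202,0.0375],[0,0,0],0.036],[[0.0173,-0.0202,0.0575],[0,0,0],0.036],[[0.0173,-0.0202,0.0575],[0,0,0],0.036]]'
python3 - <<'E'
from h import *
o=get_obs();print(o['contact_force'])
for t in np.arange(.11,1.0,.11): print([round(.07*(np.cos(t)-1),4),round(-.07*np.sin(t),4),0],round(-t,2))
E
```

```text
time: 1.35
tool_pos: [502.6, -158.0, 343.0]
tcp_rot: [-3.139, 0.008, -0.072]
contact_force: [-0.7, 0.4, -1.0]
grip_width: 36.0
[-0.74839718  0.35369904 -1.04869687]
[np.float64(-0.0004), np.float64(-0.0077), 0] -0.11
[np.float64(-0.0017), np.float64(-0.0153), 0] -0.22
[np.float64(-0.0038), np.float64(-0.0227), 0] -0.33
[np.float64(-0.0067), np.float64(-0.0298), 0] -0.44
[np.float64(-0.0103), np.float64(-0.0366), 0] -0.55
[np.float64(-0.0147), np.float64(-0.0429), 0] -0.66
[np.float64(-0.0197), np.float64(-0.0487), 0] -0.77
[np.float64(-0.0254), np.float64(-0.054), 0] -0.88
[np.float64(-0.0316), np.float64(-0.0585), 0] -0.99
```

```bash
A='[[[-0.0004,-0.0077,0],[0,0,-0.11],0.036],[[-0.0017,-0.0153,0],[0,0,-0.22],0.036],[[-0.0038,-0.0227,0],[0,0,-0.33],0.036]]'
python3 -m pendant '[[[-0.0004,-0.0077,0],[0,0,-0.11],0.036],[[-0.0017,-0.0153,0],[0,0,-0.22],0.036],[[-0.0038,-0.0227,0],[0,0,-0.33],0.036],[[-0.0067,-0.0298,0],[0,0,-0.44],0.036],[[-0.0103,-0.0366,0],[0,0,-0.55],0.036],[[-0.0147,-0.0429,0],[0,0,-0.66],0.036],[[-0.0197,-0.0487,0],[0,0,-0.77],0.036],[[-0.0254,-0.054,0],[0,0,-0.88],0.036],[[-0.0316,-0.0585,0],[0,0,-0.99],0.036],[[-0.0316,-0.0585,0],[0,0,-0.99],0.036]]'
python3 - <<'E'
from h import *
o=get_obs(); h=np.array([434.6,-151.1]); d=o['tool_pos'][:2]-h; print(np.hypot(*d),np.arctan2(d[1],d[0]),o['tcp_rot'][2])
E
```

```text
time: 2.18
tool_pos: [476.1, -97.7, 348.2]
tcp_rot: [3.14, -0.0, 0.922]
contact_force: [0.8, 0.4, -0.8]
grip_width: 35.8
67.68742929718988 0.910094619592769 0.921557529638128
```

```bash
python3 -m pendant '[[[-0.0004,-0.0077,0],[0,0,-0.11],0.036],[[-0.0017,-0.0153,0],[0,0,-0.22],0.036],[[-0.0038,-0.0227,0],[0,0,-0.33],0.036],[[-0.0067,-0.0298,0],[0,0,-0.44],0.036],[[-0.0103,-0.0366,0],[0,0,-0.55],0.036],[[-0.0147,-0.0429,0],[0,0,-0.66],0.036],[[-0.0197,-0.0487,0],[0,0,-0.77],0.036],[[-0.0254,-0.054,0],[0,0,-0.88],0.036],[[-0.0254,-0.054,0],[0,0,-0.88],0.036],[[-0.0204,-0.0495,0],[0,0,-0.78],0.036]]'
python3 -m pendant '[[[0,0,-0.03],[0,0,0],0.036],[[0,0,-0.06],[0,0,0],0.046],[[0,0,-0.07],[0,0,0.1],0.06]]'
python3 - <<'E'
from h import *
o=get_obs(); print(o['joint_positions'],rel([486,87,300],0.1))
E
```

```text
time: 3.02
tool_pos: [424.2, -84.3, 347.7]
tcp_rot: [-3.141, 0.0, 1.691]
contact_force: [1.1, 0.5, -0.6]
grip_width: 36.1
time: 3.27
tool_pos: [425.6, -84.4, 421.0]
tcp_rot: [3.137, 0.002, 1.591]
contact_force: [1.6, -0.7, 0.3]
grip_width: 44.9
[-3.72596068e-01  1.58523701e-01  1.72695398e+00 -4.53401960e-04
  1.25138081e+00 -3.92823327e-01] ([0.1701, 0.0639, 0.121], np.float64(1.491))
```

```bash
python3 -m pendant '[[[0.017,0.006,0],[0,0,0.12],0.06],[[0.034,0.013,0],[0,0,0.24],0.06],[[0.051,0.019,0],[0,0,0.36],0.06],[[0.068,0.026,0],[0,0,0.48],0.06],[[0.085,0.032,0],[0,0,0.6],0.06],[[0.102,0.038,0],[0,0,0.72],0.06],[[0.119,0.045,0],[0,0,0.84],0.06],[[0.136,0.051,0],[0,0,0.96],0.06],[[0.153,0.058,0],[0,0,1.08],0.06],[[0.17,0.064,0],[0,0,1.2],0.06]]'
python3 - <<'E'
from h import *
print(rel([485.9,86.8,230],-0.1))
c=snap('scene');a=c['color'][200:345,165:285,::-1];c=snap('top');b=c['color'][130:245,290:380,::-1]
a=cv2.resize(a,None,fx=4,fy=4,interpolation=cv2.INTER_CUBIC)[:575];b=cv2.resize(b,None,fx=5,fy=5,interpolation=cv2.INTER_CUBIC)
o=np.hstack([b[:,:],a])[:, :];print(o.shape,a.shape);cv2.imwrite('pics/s2.png',cv2.resize(o,None,fx=.8,fy=.8,interpolation=cv2.INTER_AREA))
E
```

```text
time: 4.1
tool_pos: [484.9, 88.4, 417.4]
tcp_rot: [3.141, 0.001, 0.385]
contact_force: [0.4, -0.3, -0.5]
grip_width: 60.4
([0.0003, 0.0018, 0.1874], np.float64(0.485))
(575, 930, 3) (575, 480, 3)
```

View pics/s2.png

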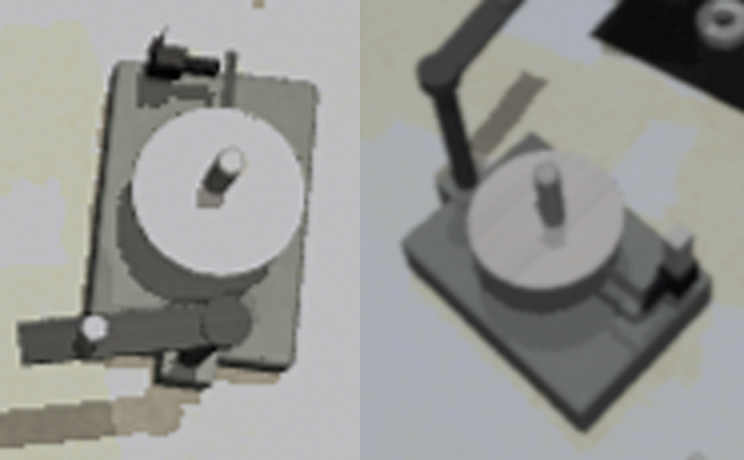

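The keeper is fully aside (arm at about (20-245,325) in the top view) and the post is clear, tip at (231,160) in the top crop and (547,174) in the scene crop. Next I'll locate the post tip, then move over the collar.

```bash
python3 -m pendant '[[[0,0.001,0.035],[0,0,0.12],0.06],[[0,0.0018,0.07],[0,0,0.24],0.06],[[0.0003,0.0018,0.105],[0,0,0.36],0.06],[[0.0003,0.0018,0.14],[0,0,0.485],0.06],[[0.0003,0.0018,0.1874],[0,0,0.485],0.06],[[0.0003,0.0018,0.1874],[0,0,0.485],0.06],[[0.0003,0.0018,0.1874],[0,0,0.485],0.06]]'
python3 - <<'E'
from h import *
c=load('top'); s=load('scene')
T=lambda u,v:((u/.8+.5)/5-.5+290,(v/.8+.5)/5-.5+130)
S=lambda u,v:(((u-360)/.8+.5)/4-.5+165,(v/.8+.5)/4-.5+200)
h=unz(c,T(225,320),159);p=unz(c,T(95,327),189);d=p-h;print('keeper',np.arctan2(d[1],d[0])+.115,np.hypot(*d[:2]))
print('post top',unz(c,T(231.5,160),140),'scene',unz(s,S(547,174),140),'tri')
g=cv2.cvtColor(c['color'],cv2.COLOR_RGB2GRAY).astype(int)
for nm,cc in(('top',c),('scene',s)):
  print(nm, proj(cc,[[519,-160.1,90]]))
pt=np.array([(134,190),(140,160),(160,128),(190,110),(217,107),(250,113),(280,133),(300,170),(303,195),(297,225),(270,258),(240,272),(215,275),(180,265),(150,240)])
P=np.array([unz(c,T(*q),90)[:2] for q in pt]);A=np.c_[2*P,np.ones(len(P))]; q=np.linalg.lstsq(A,(P**2).sum(1),rcond=None)[0]; print('pan',q[:2],np.sqrt(q[2]+q[0]**2+q[1]**2))
print(rel([485.9,86.8,184],-.1))
E
```

```text
time: 4.78
tool_pos: [484.7, 85.5, 228.1]
tcp_rot: [3.141, 0.006, -0.087]
contact_force: [0.9, -0.2, 1.5]
grip_width: 60.5
keeper 1.8083348806783808 69.66664726412283
post top [ 524.26785269 -159.29798487  140.        ] scene [ 525.78758129 -159.07890955  140.        ] tri
top [[343.9748258  177.27934182]]
scene [[222.38305782 266.85760799]]
pan [ 519.48120348 -160.59747282] 47.19213129207617
([0.0011, -0.0014, 0.0441], np.float64(0.013))
```

```bash
python3 -m pendant '[[[0.0011,-0.0014,0.02],[0,0,0.013],0.06],[[0.0011,-0.0014,0.036],[0,0,0.013],0.06],[[0.0011,-0.0014,0.0441],[0,0,0.013],0.06],[[0.0011,-0.0014,0.0441],[0,0,0.013],0.06],[[0.0011,-0.0014,0.0441],[0,0,0.013],0.035],[[0.0011,-0.0014,0.0441],[0,0,0.013],0.035],[[0.0011,-0.0014,0.0441],[0,0,0.013],0.035],[[0.0011,-0.0014,0.0441],[0,0,0.013],0.035],[[0.0011,-0.0014,0.0441],[0,0,0.013],0.035]]'
```

```text
time: 5.53
tool_pos: [486.9, 87.6, 186.9]
tcp_rot: [-3.142, -0.002, -0.1]
contact_force: [0.1, -0.4, 6.3]
grip_width: 40.8
```

```bash
python3 -m pendant '[[[0,0,0],[0,0,0],0.035]]'; python3 -m pendant '[[[0,0,0],[0,0,0],0.035]]'; python3 -c "
from h import *
o=get_obs();print(o['tool_pos'],o['contact_force'],o['tau'][1:3],o['joint_positions'])"
```

```text
time: 5.62
tool_pos: [487.0, 87.6, 186.9]
tcp_rot: [-3.142, -0.002, -0.1]
contact_force: [-0.5, -1.1, 7.9]
grip_width: 40.8
time: 5.7
tool_pos: [486.9, 87.6, 186.9]
tcp_rot: [-3.142, -0.002, -0.1]
contact_force: [-0.3, -0.1, 6.8]
grip_width: 40.8
[486.94608047  87.62060029 186.9040743 ] [-0.25228718 -0.10260028  6.83679568] [-42.10284591 -13.8536641 ] [ 2.30652884e-02  5.80798744e-01  1.85517515e+00 -3.67111986e-04
  7.03381920e-01  1.69403700e+00]
```

```bash
python3 -m pendant '[[[0,0,-0.003],[0,0,0],0.035],[[0,0,-0.02],[0,0,0],0.035],[[0,0,-0.05],[0,0,0],0.035],[[0,0,-0.09],[0,0,0],0.035],[[0,0,-0.13],[0,0,0],0.035],[[0,0,-0.17],[0,0,0],0.035],[[0,0,-0.2],[0,0,0],0.035],[[0,0,-0.2],[0,0,0],0.035],[[0,0,-0.2],[0,0,0],0.035]]'
python3 - <<'E'
from h import *
o=get_obs();print(o['tool_pos'],rel([524.5,-159.3,385],-.1))
c=snap('scene','lift.png',(120,60,380,260),3)
print(proj(c,[[485.9,86.8,200],[524.5,-159.3,140]]))
E
```

```text
time: 6.45
tool_pos: [486.4, 87.7, 387.4]
tcp_rot: [-3.141, -0.004, -0.1]
contact_force: [0.1, -0.2, -1.9]
grip_width: 40.7
[486.38578628  87.69321882 387.36289485] ([0.0626, 0.242, 0.0024], np.float64(-0.0))
[[279.59174411 149.3378393 ]
 [222.44843917 253.74243502]]
```

View pics/lift.png

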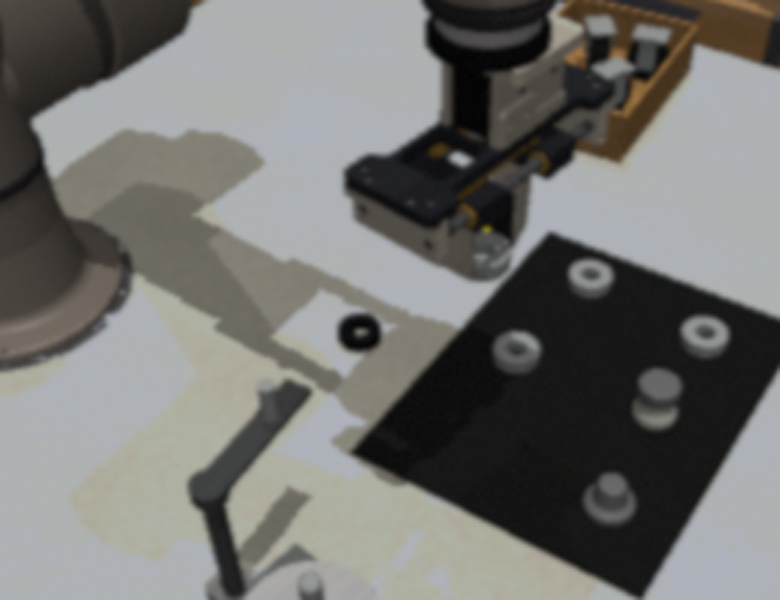

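The collar is held level, at about (488,257) in the crop; the others are undisturbed. Moving above the post.

```bash
python3 -m pendant '[[[0.008,0.03,0],[0,0,0],0.035],[[0.016,0.063,0],[0,0,0],0.035],[[0.025,0.098,0],[0,0,0],0.035],[[0.034,0.134,0],[0,0,0],0.035],[[0.044,0.17,0],[0,0,0],0.035],[[0.052,0.203,0],[0,0,0],0.035],[[0.06,0.23,0.01],[0,0,0],0.035],[[0.0626,0.242,0.03],[0,0,0],0.035],[[0.0626,0.242,0.053],[0,0,0],0.035],[[0.0626,0.242,0.053],[0,0,0],0.035]]'
python3 -m pendant '[[[0,0,0],[0,0,0],0.035],[[0,0,0],[0,0,0],0.035],[[0,0,0],[0,0,0],0.035]]'
python3 - <<'E'
from h import *
o=get_obs();print(o['tool_pos'],o['contact_force'],o['moment'])
c=snap('scene','hov1.png',(190,205,270,270),9)
E
```

```text
time: 7.33
tool_pos: [522.8, -159.8, 326.3]
tcp_rot: [-3.137, 0.012, -0.102]
contact_force: [-1.8, 1.1, -2.0]
grip_width: 40.9
time: 7.58
tool_pos: [524.9, -158.9, 333.7]
tcp_rot: [3.141, -0.001, -0.099]
contact_force: [0.3, -0.7, -1.0]
grip_width: 40.8
[ 524.87040158 -158.91517554  333.65726809] [ 0.30734335 -0.71836794 -1.02363652] [0.04321773 0.01215531 0.02941735]
```

View pics/hov1.png

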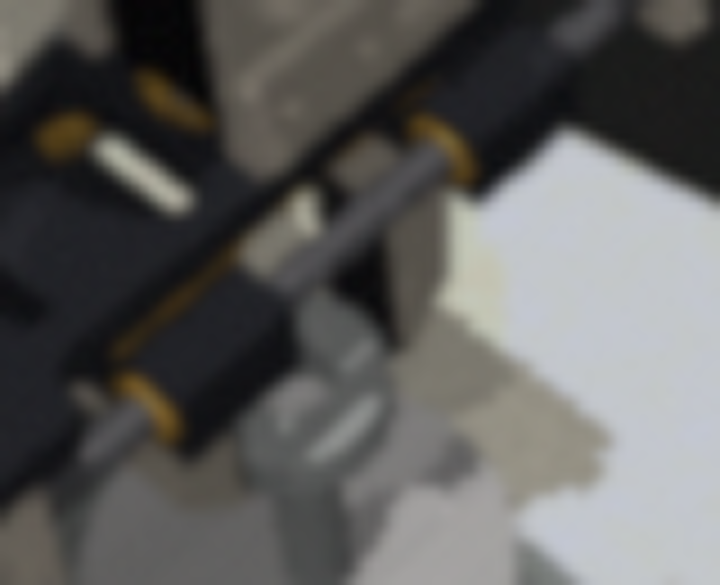

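Run:
```python
from h import *
c=load('scene'); im=cv2.resize(c['color'][205:270,190:270,::-1],None,fx=9,fy=9,interpolation=cv2.INTER_CUBIC)
t=np.linspace(0,2*np.pi,60)
def circ(x,y,z,r,col):
    P=proj(c,np.c_[x+r*np.cos(t),y+r*np.sin(t),z+0*t]); P=((P-[190,205]+.5)*9-.5)
    cv2.polylines(im,[P.round().astype(int)],True,col,1)
x,y=524.9,-158.9; z=333.7-183.9
circ(x,y,z,21,(0,0,255));circ(x,y,z+14,21,(0,0,255));circ(x,y,z+14,9,(0,255,255))
circ(524.5,-159.3,140,7.5,(0,255,0));circ(524.5,-159.3,115,7.5,(0,255,0))
cv2.imwrite('pics/ov1.png',im)
```

```text
(no output)
```

View pics/ov1.png

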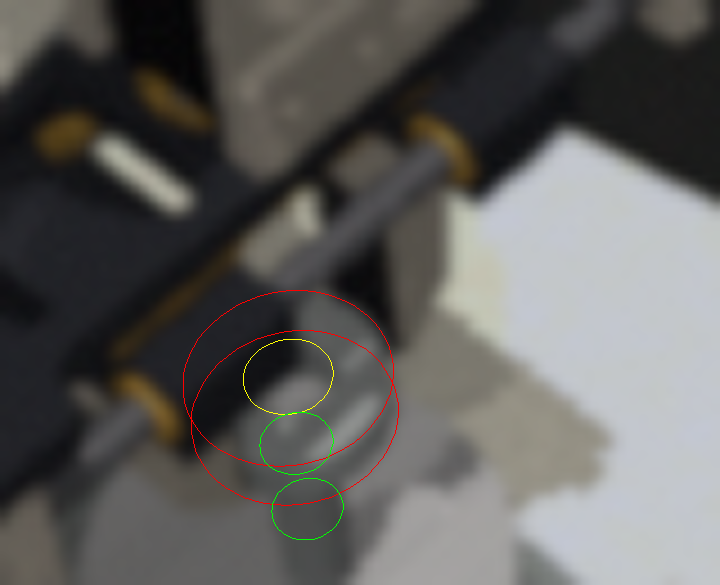

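```bash
cat >> h.py <<'E'
def sink(c):
    g=cv2.GaussianBlur(cv2.cvtColor(c['color'],cv2.COLOR_RGB2GRAY),(0,0),.7).astype(np.float32)
    a0=np.arctan2(-254,285); S=np.arange(-6,46,.25); out=[]
    for s in S:
        sc=[]
        for a in a0+np.linspace(-.9,.9,37):
            p=proj(c,[[519.3+48*np.cos(a),-160.4+48*np.sin(a),90-s]])[0]
            q=proj(c,[[519.3+51*np.cos(a),-160.4+51*np.sin(a),90-s]])[0]
            n=(q-p)/np.linalg.norm(q-p); u=p-1.2*n; v=p+1.2*n
            I=cv2.remap(g,np.float32([[u[0],v[0]]]),np.float32([[u[1],v[1]]]),cv2.INTER_LINEAR)[0]
            sc.append(I[0]-I[1])
        out.append(np.median(sc))
    out=np.array(out); i=out.argmax(); return S[i],out[i],out[np.abs(S-S[i])>6].max()
E
python3 - <<'E'
from h import *
print(sink(load('scene')),rel([525.7,-159,320],-.1))
E
python3 -m pendant '[[[0.0008,0.0002,0.002],[0,0,0],0.035],[[0.0008,0.0002,0.004],[0,0,0],0.035],[[0.0008,0.0002,0.007],[0,0,0],0.035],[[0.0008,0.0002,0.01],[0,0,0],0.035],[[0.0008,0.0002,0.013],[0,0,0],0.035],[[0.0008,0.0002,0.016],[0,0,0],0.035],[[0.0008,0.0002,0.018],[0,0,0],0.035],[[0.0008,0.0002,0.018],[0,0,0],0.035],[[0.0008,0.0002,0.018],[0,0,0],0.035]]'
python3 - <<'E'
from h import *
o=get_obs();print(o['tool_pos'],o['contact_force'],o['moment'])
print(sink(snap('scene')))
E
```

```text
(np.float64(1.25), np.float32(64.74414), np.float32(37.515625)) ([0.0008, 0.0, 0.0139], np.float64(0.001))
time: 8.38
tool_pos: [525.3, -159.7, 314.5]
tcp_rot: [-3.142, 0.0, -0.1]
contact_force: [0.1, -0.7, -1.5]
grip_width: 40.7
[ 525.34586252 -159.71230032  314.5383638 ] [ 0.12267874 -0.732511   -1.5007342 ] [ 0.07074568 -0.00391065  0.00399731]
(np.float64(1.0), np.float32(64.458984), np.float32(35.60742))
```

The pan hasn't moved, although the collar is 9 mm below the post tip, so it is threaded. Lowering gently to the pan.

```bash
python3 -m pendant '[[[0,0,0.003],[0,0,0],0.035],[[0,0,0.008],[0,0,0],0.035],[[0,0,0.014],[0,0,0],0.035],[[0,0,0.02],[0,0,0],0.035],[[0,0,0.026],[0,0,0],0.035],[[0,0,0.031],[0,0,0],0.035],[[0,0,0.035],[0,0,0],0.035],[[0,0,0.037],[0,0,0],0.035],[[0,0,0.037],[0,0,0],0.035],[[0,0,0.037],[0,0,0],0.035]]'
python3 -c "
from h import *
print(sink(snap('scene')))"
python3 -m pendant '[[[0,0,0.002],[0,0,0],0.035],[[0,0,0.004],[0,0,0],0.035],[[0,0,0.006],[0,0,0],0.035],[[0,0,0.008],[0,0,0],0.035],[[0,0,0.01],[0,0,0],0.035],[[0,0,0.0115],[0,0,0],0.035],[[0,0,0.0115],[0,0,0],0.035],[[0,0,0.0115],[0,0,0],0.035]]'
python3 -c "
from h import *
print(get_obs()['tool_pos'],get_obs()['contact_force'],sink(snap('scene')))"
```

```text
time: 9.27
tool_pos: [525.4, -159.7, 277.7]
tcp_rot: [3.142, -0.0, -0.1]
contact_force: [0.0, 0.3, -1.2]
grip_width: 40.9
(np.float64(1.0), np.float32(62.921875), np.float32(35.371094))
time: 9.98
tool_pos: [525.4, -159.7, 266.2]
tcp_rot: [3.141, 0.0, -0.1]
contact_force: [-0.2, 0.0, 0.1]
grip_width: 40.8
[ 525.37036171 -159.71205213  266.19503025] [-0.22164868  0.00764364  0.10527607] (np.float64(9.5), np.float32(62.79883), np.float32(35.589844))
```

Sink reads about 8.5 mm and the wrist load is about 0, so the pan carries the collar. Releasing.

```bash
python3 -m pendant '[[[0,0,0],[0,0,0],0.046],[[0,0,0],[0,0,0],0.052],[[0,0,0],[0,0,0],0.058],[[0,0,0],[0,0,0],0.058],[[0,0,-0.01],[0,0,0],0.058],[[0,0,-0.03],[0,0,0],0.058],[[0,0,-0.06],[0,0,0],0.06],[[0,0,-0.09],[0,0,0],0.06],[[0,0,-0.12],[0,0,0],0.06],[[0,0,-0.135],[0,0,0],0.06]]'
python3 -c "
from h import *
print(get_obs()['tool_pos'],sink(snap('scene')),rel([457.6,195.5,230],-.1))"
```

```text
time: 10.87
tool_pos: [525.5, -159.7, 406.0]
tcp_rot: [3.139, -0.006, -0.1]
contact_force: [0.6, -1.3, 0.7]
grip_width: 59.8
[ 525.50094591 -159.69547493  406.0496132 ] (np.float64(8.5), np.float32(66.32324), np.float32(41.426758)) ([-0.1033, -0.3467, 0.1778], np.float64(-0.0))
```

```bash
python3 -m pendant '[[[-0.008,-0.027,-0.005],[0,0,0],0.06],[[-0.019,-0.065,-0.005],[0,0,0],0.06],[[-0.031,-0.104,-0.005],[0,0,0],0.06],[[-0.043,-0.143,0],[0,0,0],0.06],[[-0.054,-0.182,0],[0,0,0],0.06],[[-0.066,-0.221,0.01],[0,0,0],0.06],[[-0.077,-0.26,0.04],[0,0,0],0.06],[[-0.088,-0.297,0.075],[0,0,0],0.06],[[-0.097,-0.33,0.11],[0,0,0],0.06],[[-0.1023,-0.347,0.145],[0,0,0],0.06]]'
python3 -m pendant '[[[0,0,0.03],[0,0,0],0.06],[[0,0,0.03],[0,0,0],0.06],[[0,0,0.03],[0,0,0],0.06]]'
python3 -c "
from h import *
print(get_obs()['tool_pos'],rel([458.6,196,188],-.1))"
```

```text
time: 11.75
tool_pos: [460.1, 184.8, 275.6]
tcp_rot: [-3.14, -0.003, -0.099]
contact_force: [1.5, -0.2, 1.0]
grip_width: 60.1
time: 12.0
tool_pos: [460.4, 182.8, 245.0]
tcp_rot: [3.14, 0.003, -0.099]
contact_force: [1.0, 0.5, 1.0]
grip_width: 60.1
[460.40425315 182.77545572 244.9807128 ] ([-0.0031, -0.013, 0.057], np.float64(0.001))
```

```bash
python3 -m pendant '[[[-0.0031,-0.013,0.01],[0,0,0],0.06],[[-0.0031,-0.013,0.03],[0,0,0],0.06],[[-0.0031,-0.013,0.043],[0,0,0],0.06],[[-0.0031,-0.013,0.043],[0,0,0],0.06],[[-0.0031,-0.013,0.043],[0,0,0],0.06]]'
python3 -c "
from h import *
print(get_obs()['tool_pos'],rel([458.6,196,188],-.1))"
```

```text
time: 12.42
tool_pos: [459.9, 195.5, 204.2]
tcp_rot: [-3.141, -0.002, -0.101]
contact_force: [0.0, 0.6, 0.3]
grip_width: 59.8
[459.86221106 195.46647053 204.21326694] ([-0.0013, -0.0004, 0.0162], np.float64(-0.001))
```

```bash
python3 -m pendant '[[[-0.0013,-0.0004,0.008],[0,0,0],0.06],[[-0.0013,-0.0004,0.0155],[0,0,0],0.06],[[-0.0013,-0.0004,0.0155],[0,0,0],0.06],[[-0.0013,-0.0004,0.0155],[0,0,0],0.035],[[-0.0013,-0.0004,0.0155],[0,0,0],0.035],[[-0.0013,-0.0004,0.0155],[0,0,0],0.035],[[-0.0013,-0.0004,0.0155],[0,0,0],0.035],[[-0.0013,-0.0004,0.0155],[0,0,0],0.035]]'
python3 -m pendant '[[[0,0,-0.005],[0,0,0],0.035],[[0,0,-0.025],[0,0,0],0.035],[[0,0,-0.055],[0,0,0],0.035],[[0,0,-0.09],[0,0,0],0.035],[[0,0,-0.13],[0,0,0],0.035],[[0,0,-0.165],[0,0,0],0.035],[[0,0,-0.19],[0,0,0],0.035],[[0,0,-0.197],[0,0,0],0.035],[[0,0,-0.197],[0,0,0],0.035]]'
python3 -c "
from h import *
print(get_obs()['tool_pos'],rel([525.4,-159.7,386],-.1))"
```

```text
time: 13.08
tool_pos: [457.8, 196.5, 187.3]
tcp_rot: [-3.142, -0.0, -0.1]
contact_force: [-0.0, 0.1, 0.3]
grip_width: 40.9
time: 13.83
tool_pos: [457.7, 196.6, 385.9]
tcp_rot: [-3.14, -0.004, -0.1]
contact_force: [0.6, 0.1, -1.9]
grip_width: 40.3
[457.73606489 196.58197342 385.87703414] ([0.103, 0.3477, -0.0001], np.float64(-0.0))
```

```bash
python3 -m pendant '[[[0.008,0.027,0],[0,0,0],0.035],[[0.019,0.065,0],[0,0,0],0.035],[[0.031,0.104,0],[0,0,0],0.035],[[0.043,0.143,0],[0,0,0],0.035],[[0.054,0.182,0],[0,0,0],0.035],[[0.066,0.221,0],[0,0,0],0.035],[[0.077,0.26,0],[0,0,0],0.035],[[0.088,0.297,0],[0,0,0],0.035],[[0.097,0.33,0],[0,0,0],0.035],[[0.1022,0.3477,0.01],[0,0,0],0.035]]'
python3 -m pendant '[[[0,0,0.015],[0,0,0],0.035],[[0,0,0.03],[0,0,0],0.035],[[0,0,0.04],[0,0,0],0.035],[[0,0,0.044],[0,0,0],0.035],[[0,0,0.044],[0,0,0],0.035],[[0,0,0.044],[0,0,0],0.035]]'
python3 -c "
from h import *
print(get_obs()['tool_pos'],rel([524.6,-159.7,314],-.1),sink(snap('scene')))"
```

```text
time: 14.67
tool_pos: [524.8, -163.4, 372.7]
tcp_rot: [3.141, 0.0, -0.103]
contact_force: [0.8, 0.0, -2.0]
grip_width: 40.9
time: 15.17
tool_pos: [524.7, -159.4, 329.8]
tcp_rot: [-3.141, 0.001, -0.1]
contact_force: [-0.1, -0.2, -0.4]
grip_width: 40.4
[ 524.69789471 -159.35245744  329.78813846] ([-0.0001, 0.0004, 0.0158], np.float64(0.0)) (np.float64(9.0), np.float32(64.96973), np.float32(38.539062))
```

```bash
python3 -m pendant '[[[0,0.0004,0.002],[0,0,0],0.035],[[0,0.0004,0.006],[0,0,0],0.035],[[0,0.0004,0.01],[0,0,0],0.035],[[0,0.0004,0.014],[0,0,0],0.035],[[0,0.0004,0.018],[0,0,0],0.035],[[0,0.0004,0.021],[0,0,0],0.035],[[0,0.0004,0.0235],[0,0,0],0.035],[[0,0.0004,0.0235],[0,0,0],0.035],[[0,0.0004,0.0235],[0,0,0],0.035]]'
python3 -c "
from h import *
print(get_obs()['tool_pos'],get_obs()['contact_force'],sink(snap('scene')))"
```

```text
time: 15.97
tool_pos: [524.6, -160.1, 306.4]
tcp_rot: [-3.142, 0.0, -0.1]
contact_force: [-0.5, 0.3, -1.0]
grip_width: 40.7
[ 524.59016759 -160.08204984  306.42556685] [-0.4774331   0.320051   -1.02390536] (np.float64(8.75), np.float32(64.20801), np.float32(35.628906))
```

Threaded again with the pan unmoved. Lowering onto the first collar and 8 mm beyond.

```bash
python3 -m pendant '[[[0,0,0.003],[0,0,0],0.035],[[0,0,0.008],[0,0,0],0.035],[[0,0,0.014],[0,0,0],0.035],[[0,0,0.019],[0,0,0],0.035],[[0,0,0.022],[0,0,0],0.035],[[0,0,0.024],[0,0,0],0.035],[[0,0,0.026],[0,0,0],0.035],[[0,0,0.028],[0,0,0],0.035],[[0,0,0.03],[0,0,0],0.035],[[0,0,0.032],[0,0,0],0.035]]'
python3 -m pendant '[[[0,0,0.0015],[0,0,0],0.035],[[0,0,0.0025],[0,0,0],0.035],[[0,0,0.0025],[0,0,0],0.035],[[0,0,0.0025],[0,0,0],0.035]]'
python3 -c "
from h import *
print(get_obs()['tool_pos'],get_obs()['contact_force'],sink(snap('scene')))"
```

```text
time: 16.85
tool_pos: [524.6, -160.1, 274.5]
tcp_rot: [3.141, -0.0, -0.1]
contact_force: [-0.4, 0.1, -0.6]
grip_width: 40.9
time: 17.18
tool_pos: [524.6, -160.1, 272.1]
tcp_rot: [3.141, -0.0, -0.1]
contact_force: [-0.8, 0.7, 0.6]
grip_width: 40.3
[ 524.56931745 -160.09909789  272.13778698] [-0.79810162  0.70233473  0.55668194] (np.float64(17.75), np.float32(61.24414), np.float32(37.578125))
```

```bash
python3 -m pendant '[[[0,0,0],[0,0,0],0.046],[[0,0,0],[0,0,0],0.052],[[0,0,0],[0,0,0],0.058],[[0,0,0],[0,0,0],0.058],[[0,0,-0.01],[0,0,0],0.058],[[0,0,-0.03],[0,0,0],0.058],[[0,0,-0.06],[0,0,0],0.06],[[0,0,-0.09],[0,0,0],0.06],[[0,0,-0.12],[0,0,0],0.06],[[0,0,-0.135],[0,0,0],0.06]]'
python3 -m pendant '[[[-0.03,-0.025,0],[0,0,0],0.06],[[-0.04,-0.06,0],[0,0,0],0.06],[[-0.04,-0.09,0],[0,0,0],0.06],[[-0.04,-0.1,0],[0,0,0],0.06]]'
python3 - <<'E'
from h import *
c=snap('scene','two.png',(200,230,285,300),9); print(sink(c),get_obs()['tool_pos'],proj(c,[[597,-170,88-s] for s in (0,8,16,24)]))
E
```

```text
time: 18.07
tool_pos: [524.7, -160.1, 411.9]
tcp_rot: [3.139, -0.006, -0.1]
contact_force: [0.8, 0.7, 1.0]
grip_width: 59.8
time: 18.4
tool_pos: [494.0, -53.6, 408.4]
tcp_rot: [-3.141, -0.001, -0.098]
contact_force: [-0.3, 0.3, 0.6]
grip_width: 59.9
(np.float64(16.75), np.float32(61.91797), np.float32(38.751953)) [494.48953802 -53.49149048 408.23685047] [[251.4654738  292.41358219]
 [251.60868497 294.45105426]
 [251.74942992 296.45343921]
 [251.88777181 298.42163566]]
```

View pics/two.png

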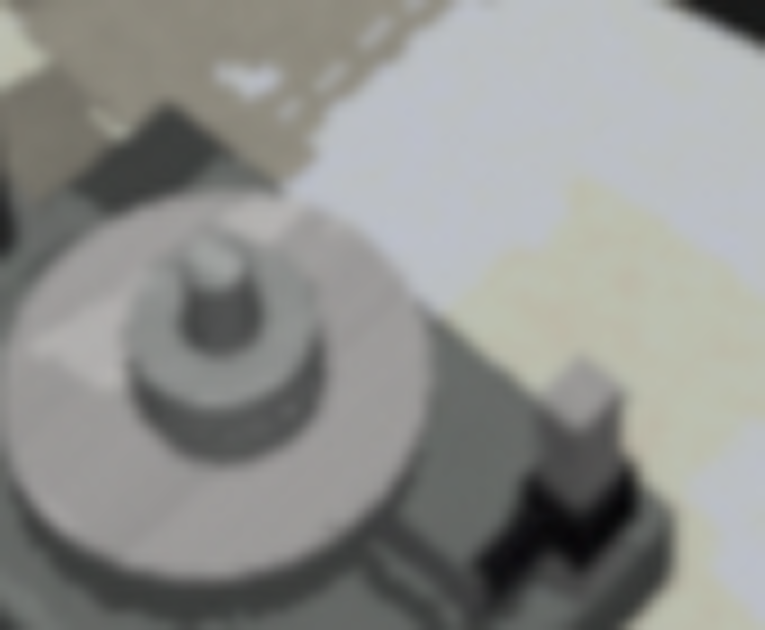

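Two collars sit flat and stacked on the pan; the fork is at about (540,540), partly cropped. Looking at the fork closely.

Run:
```python
from h import *
c=load('scene'); f=14
im=cv2.resize(c['color'][270:308,237:283,::-1],None,fx=f,fy=f,interpolation=cv2.INTER_CUBIC)
im=cv2.convertScaleAbs(im,alpha=1.6)
cv2.imwrite('pics/fork.png',im)
Q=lambda P:((proj(c,P)-[237,270]+.5)*f-.5).round(0).tolist()
# pointer predicted: scale dir, tip around (598.5,-170.1) at z=88
print('ptr tip by sink',[(s,Q([[598.5,-170.1,88-s]])[0]) for s in(0,16,24)])
print('pointer root',Q([[567,-166,72]]))
print('fork col top',Q([[590.5,-135,113]]),[ (z,Q([[592.8,-164.8,z]])[0],Q([[591,-145,z]])[0]) for z in (54,60,66,72,78,84)])
```

```text
ptr tip by sink [(0, [218.0, 327.0]), (16, [221.0, 383.0]), (24, [223.0, 411.0])]
pointer root [[55.0, 238.0]]
fork col top [[320.0, 7.0]] [(54, [215.0, 393.0], [289.0, 279.0]), (60, [214.0, 373.0], [288.0, 258.0]), (66, [212.0, 352.0], [287.0, 237.0]), (72, [211.0, 331.0], [286.0, 216.0]), (78, [209.0, 310.0], [285.0, 194.0]), (84, [208.0, 289.0], [284.0, 173.0])]
```

View pics/fork.png

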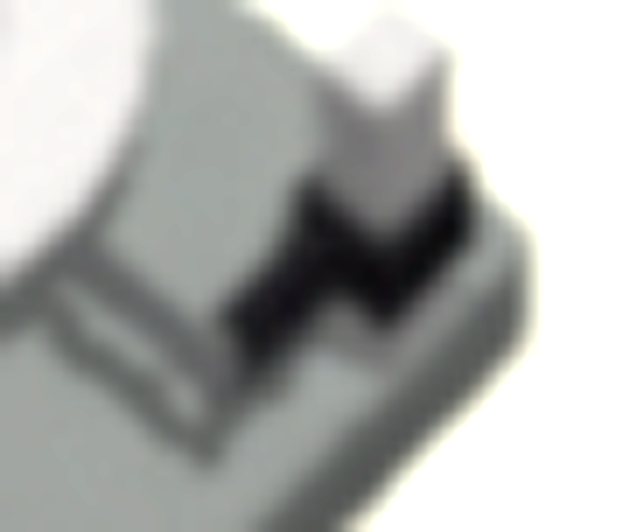

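Run:
```python
from h import *
c=load('scene'); x0,y0,x1,y1=243,270,275,302; f=12
A=cv2.resize(c['color'][y0:y1,x0:x1,::-1],None,fx=f,fy=f,interpolation=cv2.INTER_CUBIC)
s=cv2.imread('pics/scene0.png'); s=cv2.resize(s,(512,384),interpolation=cv2.INTER_AREA)
B=cv2.resize(s[y0:y1,x0:x1],None,fx=f,fy=f,interpolation=cv2.INTER_CUBIC)
lut=np.uint8(255*np.clip(np.arange(256)/170.,0,1)**.45)
o=cv2.LUT(np.hstack([A,B]),lut); cv2.imwrite('pics/fork2.png',o); print(o.shape)
g=cv2.cvtColor(c['color'],cv2.COLOR_RGB2GRAY); g0=cv2.cvtColor(s,cv2.COLOR_BGR2GRAY)
print(g[282:304,246:270]); print(g0[282:304,246:270])
```

```text
(384, 768, 3)
[[ 93 101 104 102 103 103 103 102 103 104 104  97  80  65  67  73  75  77
   78  80  81  77  65  53]
 [ 93 102 103 104 104 103 103 103 104 103 101  85  57  43  54  66  73  75
   78  80  76  65  46  31]
 [ 98 104 103 103 103 103 103 102 103 103  97  76  44  28  37  52  65  74
   77  75  63  45  28  19]
 [101 103 104 104 103 102 104 103 103 102  93  68  36  18  22  33  49  64
   69  62  46  29  15  14]
 [104 104 104 103 103 102 103 103 103  99  84  57  32  17  15  19  30  44
   50  43  27  17   9  12]
 [101 104 103 103 103 103 103 103 102  95  71  43  25  20  15  14  16  25
   29  24  15  10  11  25]
 [ 94 100 102 102 102 102 102 102  96  79  53  31  18  15  10  10  11  13
   15  15  10  11  22  50]
 [ 79  91 100 102 102 102 101  96  80  57  34  21  16  12  12  11  10   7
   11  11   9  18  44  72]
 [ 67  78  91  98 101 101  95  80  57  35  21  16  13  14  18  19  12   9
    8  12  18  39  62  79]
 [ 64  67  75  87  96  96  81  58  35  21  18  11  14  22  34  38  29  17
   12  18  38  61  78  83]
 [ 69  65  65  72  84  83  65  39  22  18  15  14  20  37  53  60  51  33
  
[... 2659 characters left out ...]
73  84  94  97  89  71  54  45  54  67  79  92  95  93  92  89  83
   75  67  57  53  51  51]
 [ 75  74  75  79  81  76  70  64  65  72  81  91  98  97  94  92  88  80
   68  59  52  51  50  62]
 [ 93  86  76  73  73  71  70  70  78  88  94  98  99  96  91  87  79  70
   59  53  50  51  62  90]
 [104  99  87  80  77  77  78  83  92  99  98  96  94  92  86  76  66  57
   51  49  51  64  97 130]
 [106 105 100  95  89  90  95  98 101 102  97  93  90  87  79  67  56  52
   49  50  62  92 131 154]
 [103 106 106 105 101 103 105 105 103  99  93  91  87  80  68  58  51  49
   49  61  94 130 156 165]
 [100 104 106 106 105 106 107 104  99  94  90  87  80  69  58  51  49  49
   61  89 129 154 165 168]]
```

View pics/fork2.png

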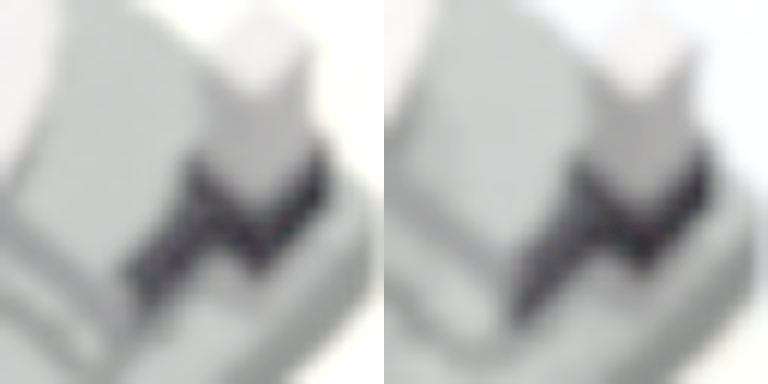

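Run:
```python
from h import *
c=load('scene'); Q=lambda u,v:(243+(u+.5)/12-.5,270+(v+.5)/12-.5)
yaw=-.115; ex=np.array([np.cos(yaw),np.sin(yaw)]);ey=np.array([-ex[1],ex[0]]);C=np.array([518.9,-160.4])
W=lambda a,b,z:[*(C+a*ex+b*ey),z]
L=lambda P:(((P:=unz(c,P,113)[:2]-C))@ex,P@ey)
for n,p in dict(bot=(258,92),left=(205,55),right=(312,50),top=(258,8)).items(): print(n,np.round(L(Q(*p)),1))
k=unz(c,Q(258,92),113)
inv=lambda P:((P-[243,270]+.5)*12-.5).round(0)
for z in (113,90,84,80,76,72,68,64,60,56,52,48): print(z,inv(proj(c,[[k[0],k[1],z]])[0]),'prong end',inv(proj(c,[W(73,5,z)])[0]),inv(proj(c,[W(83,5,z)])[0]))
g=cv2.cvtColor(c['color'],cv2.COLOR_RGB2GRAY); print(g[276:298,262:268])
t=load('top'); print('top',t['color'].shape); gt=cv2.cvtColor(t['color'],cv2.COLOR_RGB2GRAY); print(gt[138:152,318:350])
```

```text
bot [84.6 28. ]
left [74.3 27.3]
right [86. 39.]
top [74.9 38.9]
113 [258.  92.] prong end [ 99. 148.] [148. 187.]
90 [259. 166.] prong end [105. 221.] [152. 261.]
84 [259. 185.] prong end [106. 240.] [153. 279.]
80 [260. 198.] prong end [107. 252.] [153. 291.]
76 [260. 210.] prong end [108. 264.] [154. 303.]
72 [260. 222.] prong end [108. 276.] [155. 315.]
68 [260. 234.] prong end [109. 288.] [155. 327.]
64 [260. 246.] prong end [110. 300.] [156. 339.]
60 [261. 258.] prong end [111. 312.] [157. 351.]
56 [261. 270.] prong end [112. 324.] [157. 362.]
52 [261. 282.] prong end [112. 335.] [158. 374.]
48 [261. 293.] prong end [113. 347.] [158. 385.]
[[118 134 139 127 108  93]
 [ 94 109 114 104  91  86]
 [ 78  85  89  87  83  83]
 [ 73  75  80  81  82  83]
 [ 73  74  78  80  81  83]
 [ 74  74  78  80  82  81]
 [ 75  77  78  80  81  77]
 [ 73  75  78  80  76  65]
 [ 65  74  77  75  63  45]
 [ 49  64  69  62  46  29]
 [ 30  44  50  43  27  17]
 [ 16  25  29  24  15  10]
 [ 11  13  15  15  10  11]
 [ 10   7  11  11   9  18]
 [ 12   9   8  12  18  39]
 [ 29  17  12  18  38  61]
 [ 51  33  22 
[... 1329 characters left out ...]
3  37  36  27 182 119  75  77 175]
 [107  97 133 136 136 138 141 101  42   8   8   7   6   6   8   5  14  19
   16  13  15  19  20  13  18  30  43 185 115  74  97 180]
 [ 86  98 134 137 136 138 109  88  44   7   1   6   3   4   1   5   0  47
   82  66  36  29  33  14   4  11  85 126  93  80  87 141]
 [ 63 106 134 136 135 139  97  82  61  41  39  29  19  13  11   2  18 105
  131 130 115 111 113 113  89  78 111 108  84  81  87 113]
 [ 65 113 134 135 135 139  97  82  76  67  65  63  58  57  55 108 117 125
  138 141 136 135 135 136 130 127 133 124  90  82  95 124]
 [ 72 120 136 137 135 139  98  81  81  79  80  80  79  75  77  92  94  92
   95  96  95  95  94  93 127 135 135 127  91  82  97 128]]
```

Run:
```python
from h import *
from scipy.optimize import least_squares
s=load('scene');t=load('top')
for yaw in(-.105,-.115,-.122):
  ex=np.array([np.cos(yaw),np.sin(yaw)]);ey=np.array([-ex[1],ex[0]]);C=np.array([519.3,-160.4])
  W=lambda a,b,z:[*(C+a*ex+b*ey),z]
  for dv in(-.3,0,.3):
    def r(p):
        a,z,b1,b2=p
        return np.r_[proj(s,[W(a,b1,z)])[0]-[256,292.05+dv],proj(t,[W(a,b2,z)])[0]-[341,146.3]]
    q=least_squares(r,[78,68,10,10],x_scale=[1,1,1,1]); print(yaw,dv,q.x.round(1),q.cost.round(4))
  a,z=78,0
  # same but assume xc=78
  for z in (60,64,68,72,76):
    f=lambda b,c,k,tgt:None
    bs=np.linspace(-5,40,451); P=proj(s,[W(78,b,z) for b in bs]); i=np.abs(P[:,0]-256).argmin(); T=proj(t,[W(78,b,z) for b in bs]); j=np.abs(T[:,0]-341).argmin(); print('  z',z,'scene row',P[i,1].round(2),'top row',T[j,1].round(2))
```

```text
-0.105 -0.3 [76.5 68.5 12.3  9.4] 0.0
-0.105 0 [76.7 67.9 12.1  9.4] 0.0
-0.105 0.3 [76.9 67.2 11.9  9.3] 0.0
  z 60 scene row 295.0 top row 146.8
  z 64 scene row 293.95 top row 146.28
  z 68 scene row 292.92 top row 145.75
  z 72 scene row 291.85 top row 145.22
  z 76 scene row 290.81 top row 144.68
-0.115 -0.3 [76.4 68.5 13.1 10.2] 0.0
-0.115 0 [76.6 67.9 12.9 10.1] 0.0
-0.115 0.3 [76.8 67.3 12.6 10. ] 0.0
  z 60 scene row 295.06 top row 146.76
  z 64 scene row 294.05 top row 146.24
  z 68 scene row 292.99 top row 145.71
  z 72 scene row 291.95 top row 145.17
  z 76 scene row 290.87 top row 144.63
-0.122 -0.3 [76.4 68.5 13.6 10.7] 0.0
-0.122 0 [76.6 67.9 13.4 10.7] 0.0
-0.122 0.3 [76.7 67.3 13.1 10.6] 0.0
  z 60 scene row 295.14 top row 146.74
  z 64 scene row 294.09 top row 146.21
  z 68 scene row 293.06 top row 145.68
  z 72 scene row 291.99 top row 145.14
  z 76 scene row 290.95 top row 144.6
```

The fork height triangulates to about 68 mm, which doesn't separate two collars from three. I'll clear the arm from the top camera's view and use the fork's shadow as a third line of sight.

```bash
python3 -m pendant '[[[-0.003,-0.03,0],[0,0,0],0.06],[[-0.006,-0.065,0],[0,0,0],0.06],[[-0.01,-0.1,0],[0,0,0],0.06],[[-0.015,-0.14,0],[0,0,0],0.06],[[-0.02,-0.18,0],[0,0,0],0.06],[[-0.03,-0.22,0],[0,0,0],0.06],[[-0.04,-0.26,0],[0,0,0],0.06],[[-0.05,-0.3,0],[0,0,0],0.06],[[-0.06,-0.34,0],[0,0,0],0.06],[[-0.066,-0.365,0],[0,0,0],0.06]]'
python3 - <<'E'
from h import *
import shutil; shutil.copy('cam_top.npz','cam_topA.npz')
s=snap('scene');c=snap('top'); np.savez('cam_topB.npz',**load('top')); print(get_obs()['tool_pos'],sink(s))
f=12;B=c['color'][136:166,318:352,::-1];A=load('topA')['color'][136:166,318:352,::-1]
o=np.hstack([cv2.resize(x,None,fx=f,fy=f,interpolation=cv2.INTER_CUBIC) for x in(A,B)])[:, :800]
lut=np.uint8(255*np.clip(np.arange(256)/200.,0,1)**.6); cv2.imwrite('pics/topfork.png',cv2.LUT(o,lut)); print(o.shape)
E
```

```text
time: 19.28
tool_pos: [465.3, 315.9, 407.3]
tcp_rot: [-3.141, -0.001, -0.099]
contact_force: [0.3, -1.2, -0.2]
grip_width: 59.9
[465.30353526 316.10963148 406.98877641] (np.float64(16.25), np.float32(68.94141), np.float32(41.20117))
(360, 800, 3)
```

View pics/topfork.png

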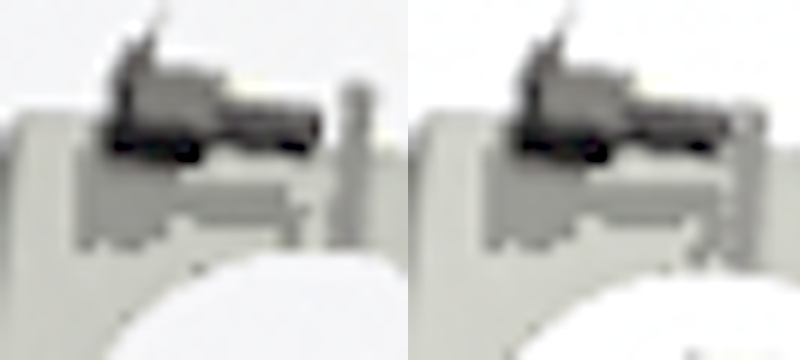

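Run:
```python
from h import *
A=load('topA');B=load('topB');yaw=-.115;ex=np.array([np.cos(yaw),np.sin(yaw)]);ey=np.array([-ex[1],ex[0]]);C=np.array([519.3,-160.4])
loc=lambda c,uv,z:(lambda d:np.array([d@ex,d@ey]))(unz(c,uv,z)[:2]-C)
gA=cv2.cvtColor(A['color'],cv2.COLOR_RGB2GRAY);gB=cv2.cvtColor(B['color'],cv2.COLOR_RGB2GRAY)
print('post A');print(gA[164:186,336:354])
print('fork B');print(gB[142:160,326:350])
print('fork A');print(gA[142:160,326:350])
for v in (144.0,148.57): print('band',v,[loc(A,(341,v),z).round(1) for z in(60,64,68,72,76)])
```

```text
post A
[[188 189 189 189 189 189 189 188 188 189 189 189 188 188 189 189 189 188]
 [188 189 189 189 189 189 189 188 189 189 189 189 190 189 189 188 188 189]
 [188 189 188 189 189 188 189 189 189 191 192 180 176 187 189 189 189 189]
 [189 188 189 189 189 189 189 190 191 169 163 170 174 166 184 190 189 190]
 [190 189 189 189 189 189 190 192 160 153 177 186 187 183 169 184 189 189]
 [188 188 189 189 189 190 192 174 125 171 190 190 190 190 165 183 189 189]
 [189 189 189 188 189 191 196 131 100 179 193 190 189 190 165 170 186 189]
 [189 189 188 189 190 194 157  81  79 157 191 194 192 193 165 173 188 188]
 [189 189 189 190 191 175 103  50  55 102 151 178 172 158 165 182 188 189]
 [188 189 189 190 196 134  65  49  53  61  89 113 110 115 172 188 190 189]
 [188 188 189 192 176  98  50  54  56  56  57  59  74 163 189 190 188 189]
 [189 189 189 194 132  66  52  56  59  57  55  46 129 184 191 189 190 189]
 [189 189 190 196 143  72  52  58  58  56  50 128 178 190 189 188 188 189]
 [188 189 192 156 132  96  62  56  54  50  98 174 191 190 189 190 189 188]
 [189 189 193 144 127 126 107  89  84  94 1
[... 3744 characters left out ...]
8 127 126 126 126 128  91  75 126
  138 102  81  80 110 132]
 [122  94  77  76 119 127 134 136 136 136 135 134 134 131 132 102  90 131
  142  97  90  92 112 129]
 [139 131 129 127 136 137 135 135 135 135 132 144 154 177 183 179 178 183
  183 178 178 178 167 168]
 [139 137 137 137 137 134 133 133  94 141 176 184 184 190 191 191 192 190
  191 191 191 192 189 189]
 [138 136 136 135 134 131 139 152 169 183 190 191 188 189 189 189 189 189
  189 189 189 189 189 189]]
band 144.0 [array([84.6,  9.6]), array([83.3, 10.1]), array([82. , 10.6]), array([80.8, 11.2]), array([79.5, 11.7])]
band 148.57 [array([73.7,  8.6]), array([72.5,  9.1]), array([71.2,  9.7]), array([70. , 10.2]), array([68.8, 10.7])]
```

Run:
```python
from h import *
A=load('topA');yaw=-.115;ex=np.array([np.cos(yaw),np.sin(yaw)]);ey=np.array([-ex[1],ex[0]]);C=np.array([519.3,-160.4])
loc=lambda uv,z:(lambda d:np.array([d@ex,d@ey]))(unz(A,uv,z)[:2]-C)
# post: top disc rows 166..172.9, cols 343.8..350; shadow end bottom edge row 181.65 , cols 338.6..345
tip=loc((347.2,169.6),140); end=loc((341.7,181.65),90); print('post tip',tip,'shadow end',end)
for k in(6,7.5): print('Lx from post', (end[0]+k*.9-tip[0])/50, (end[0]+k-tip[0])/50)
# pointer tip: A edge row 142.2 col 347.2 z88 ; shadow edge row 152.5 col 342.5 z38
p=loc((347.2,142.0),88);q=loc((342.5,152.5),38);print('ptrA',p,q,(q-p)/50)
p=loc((346.5,143.9),72.6);q=loc((342.8,150.77),38);print('ptrB',p,q,(q-p)/34.6)
xs=(loc((337,150.77),38)[0]+loc((337,154.65),38)[0])/2
for Lx in(-.2,-.23,-.25,-.28,-.3,-.33):
  z=np.linspace(50,85,351); cam=np.array([(loc((337,143.95),k)[0]+loc((337,148.57),k)[0])/2 for k in z]); r=cam+Lx*(z-38)-xs
  i=np.abs(r).argmin(); print(Lx,'mid',z[i],'xc',cam[i],r[i])
```

```text
post tip [4.74009099 2.23843096] shadow end [-10.77218867   4.36710258]
Lx from post -0.20224559312755744 -0.1902455931275574
Lx from post -0.17524559312755741 -0.1602455931275574
ptrA [81.94740602 -0.1055884 ] [71.38118643  1.34522863] [-0.21132439  0.02901634]
ptrB [82.28130804 -1.15008636] [75.65441559  1.01770777] [-0.19152868  0.06265301]
-0.2 mid 68.5 xc 75.46931666587845 0.009636639205851338
-0.23 mid 66.8 xc 76.00119962276915 0.017519596096548185
-0.25 mid 65.8 xc 76.31407195035192 0.004391923679307297
-0.28 mid 64.4 xc 76.7520932089677 0.0004131822950910191
-0.3 mid 63.5 xc 77.03367830379216 0.02399827711954572
-0.33 mid 62.3 xc 77.40912509689154 0.03044507021893139
```

Run:
```python
from h import *
from scipy.optimize import least_squares
s=load('scene');t=load('topA'); g=cv2.cvtColor(s['color'],cv2.COLOR_RGB2GRAY); yaw=-.115
s0=cv2.cvtColor(cv2.resize(cv2.imread('pics/scene0.png'),(512,384),interpolation=cv2.INTER_AREA),cv2.COLOR_BGR2GRAY)
ex=np.array([np.cos(yaw),np.sin(yaw)]);ey=np.array([-ex[1],ex[0]]);C=np.array([519.3,-160.4])
W=lambda a,b,z:[*(C+a*ex+b*ey),z]
def tri(rows,ts):
    for r0,u in rows:
        def r(p):
            b,z,a1,a2=p
            return np.r_[proj(s,[W(a1,b,z)])[0]-[u,r0],proj(t,[W(a2,b,z)])[0]-ts]
        q=least_squares(r,[0,85,65,65]); print(u,r0,q.x.round(1),q.cost.round(3))
tri([(289.0,248)],[347.2,146])
print('cols initial');print(s0[280:300,243:251].T);print('now');print(g[280:304,243:251].T)
# pan rim level via left/right-free check: front rim line
print('predict scene row at col248 for pointer z, b from top:')
for z in (84,86,88,90,92,72,73,74):
    bs=np.linspace(-6,6,241);T=proj(t,[W(72,b,z) for b in bs]);b=bs[np.abs(T[:,0]-347.2).argmin()]if z>80 else np.nan
    b=0 if z<80 else b; aa=np.linspace(45,82,371);P=proj(s,[W(a,b,z) for a in aa]);i=np.abs(P[:,0]-248).argmin();print(z,b,P[i].round(2),aa[i])
```

```text
248 289.0 [-0.6 90.  69.5 72. ] 0.0
cols initial
[[ 80  63  61  65  66  65  66  73  83  90  92  90  79  66  61  70  83  88
   90  93]
 [ 66  63  67  72  70  67  66  67  74  85  92  92  86  73  62  61  69  75
   85  95]
 [ 72  75  81  83  79  72  66  64  68  77  87  91  90  82  69  64  63  65
   78  94]
 [ 86  88  91  92  88  80  69  65  64  68  79  87  91  90  85  80  71  65
   75  93]
 [ 93  93  94  94  92  87  77  70  64  65  73  83  92  94  95  94  82  73
   74  86]
 [ 98  96  96  96  95  93  88  80  70  65  68  78  91  99 103 103  95  84
   75  76]
 [102 101 101 101 101  98  97  91  79  69  66  71  83  96 104 106 103  94
   79  73]
 [106 106 106 106 106 104 105 102  91  78  68  66  73  84  98 104 104  97
   81  73]]
now
[[156 151 139 118  94  72  65  64  63  61  63  71  74  73  61  55  62  80
   88  91  90  91  95 100]
 [147 132 110  84  68  66  73  72  67  63  61  65  75  80  69  58  60  74
   89  95  93  91  91  95]
 [116  98  81  71  75  80  85  83  76  66  63  62  70  80  79  71  65  70
   82  94  97  94  91  91]
 [ 88  82  80  82  85  89  90  89  83  74  67  63  66  76  87  86  75  70
   73  84  94  97  92  89]
 [ 87  87  88  89  90  91  92  91  89  84  74  66  64  70  83  90  81  72
   70  74  84  93  93  90]
 [ 93  92  92  92  94  96  95  94  96  96  90  75  66  65  71  81  83  79
   74  72  73  84  92  92]
 [100  99  98  99 100 101 100  99 101 102  98  87  74  66  65  69  77  86
   88  80  72  76  90  95]
 [102 103 102 103 104 104 104 102 103 103 102  97  85  70  65  63  69  81
   91  86  75  72  82  91]]
predict scene row at col248 for pointer z, b from top:
84 -1.6499999999999995 [248.01 291.15] 70.2
86 -1.2999999999999998 [248.02 290.44] 70.0
88 -0.9499999999999993 [247.99 289.7 ] 69.7
90 -0.5999999999999996 [247.99 288.99] 69.5
92 -0.25 [248.   288.28] 69.3
72 0 [247.99 292.84] 67.9
73 0 [248.   292.62] 68.0
74 0 [248.02 292.4 ] 68.1
```

```bash
cat > fit.py <<'E'
from h import *
from scipy.optimize import minimize
def rim(c,g,z,r,x0,ang,sign=1,lim=6):
    g=cv2.GaussianBlur(g,(0,0),.6).astype(np.float32)
    def f(p):
        sc=[]
        for a in ang:
            d=np.array([np.cos(a),np.sin(a)])
            q=proj(c,[[*(p+r*d),z],[*(p+(r+3)*d),z]]); n=(q[1]-q[0])/np.linalg.norm(q[1]-q[0])
            u,v=q[0]-n,q[0]+n; I=cv2.remap(g,np.float32([[u[0],v[0]]]),np.float32([[u[1],v[1]]]),cv2.INTER_LINEAR)[0]
            sc.append(np.clip(I[0]-I[1],-10,60))
        return -np.mean(sc)
    best=min(((f(np.array(x0)+[i,j]),i,j) for i in np.arange(-lim,lim+.1,1) for j in np.arange(-lim,lim+.1,1)))
    m=minimize(f,np.array(x0)+best[1:],method='Nelder-Mead',options=dict(initial_simplex=[np.array(x0)+best[1:]+k for k in([0,0],[.6,0],[0,.6])]))
    return m.x.round(2),-m.fun
E
python3 - <<'E'
from fit import *
s=load('scene');A=load('topA');B=load('topB')
s0=cv2.cvtColor(cv2.resize(cv2.imread('pics/scene0.png'),(512,384),interpolation=cv2.INTER_AREA),cv2.COLOR_BGR2GRAY)
gA=cv2.cvtColor(A['color'],cv2.COLOR_RGB2GRAY);gB=cv2.cvtColor(B['color'],cv2.COLOR_RGB2GRAY);gs=cv2.cvtColor(s['color'],cv2.COLOR_RGB2GRAY)
al=np.linspace(-np.pi,np.pi,73)[:-1]
print('topA',rim(A,gA,90,48,[519,-160],al))
front=np.linspace(-2.4,.9,60)
print('scene0',rim(s,s0,90,48,[519,-160],front))
for sk in (14,15,16,17): print(sk,'topB',rim(B,gB,90-sk,48,[519,-160],al),'sceneB',rim(s,gs,90-sk,48,[519,-160],front))
E
```

```text
topA (array([ 518.75, -160.16]), np.float64(49.69989776611328))
scene0 (array([ 519.56, -160.06]), np.float64(47.79700469970703))
14 topB (array([ 518.42, -160.33]), np.float64(52.852783203125)) sceneB (array([ 520.18, -160.62]), np.float64(49.312889099121094))
15 topB (array([ 518.65, -160.5 ]), np.float64(52.94438934326172)) sceneB (array([ 519.78, -160.21]), np.float64(49.418067932128906))
16 topB (array([ 518.8 , -160.67]), np.float64(53.08429718017578)) sceneB (array([ 519.44, -159.87]), np.float64(49.53076171875))
17 topB (array([ 519.22, -160.94]), np.float64(53.16110610961914)) sceneB (array([ 519.02, -159.5 ]), np.float64(49.63007736206055))
```

Run:
```python
from h import *
from scipy.optimize import least_squares
s=load('scene');t=load('topA')
Cs=np.array([519.56,-160.06]);Ct=np.array([518.75,-160.16])
def run(yaw,fs,ft,ps,pt):
  ex=np.array([np.cos(yaw),np.sin(yaw)]);ey=np.array([-ex[1],ex[0]])
  W=lambda C,a,b,z:[[*(C+a*ex+b*ey),z]]
  f=least_squares(lambda p:np.r_[proj(s,W(Cs,p[0],p[2],p[1]))[0]-fs,proj(t,W(Ct,p[0],p[3],p[1]))[0]-ft],[78,68,10,10]).x
  q=least_squares(lambda p:np.r_[proj(s,W(Cs,p[2],p[0],p[1]))[0]-ps,proj(t,W(Ct,p[3],p[0],p[1]))[0]-pt],[0,88,70,70]).x
  return 'fork xc %.1f mid %.1f | ptr b %.1f z0 %.1f'%(f[0],f[1],q[0],q[1])
for yaw in(-.10,-.11,-.12): print(yaw,run(yaw,[256,292.05],[341,146.28],[248,289.0],[347.2,146]))
print('top+.2',run(-.11,[256,292.05],[341,146.48],[248,289.],[347.4,146]))
print('scene+.3',run(-.11,[256,292.35],[341,146.28],[248,289.3],[347.2,146]))
```

```text
-0.1 fork xc 77.0 mid 69.1 | ptr b -1.9 z0 89.7
-0.11 fork xc 76.9 mid 69.1 | ptr b -1.2 z0 89.7
-0.12 fork xc 76.8 mid 69.1 | ptr b -0.5 z0 89.6
top+.2 fork xc 76.7 mid 68.4 | ptr b -1.5 z0 90.5
scene+.3 fork xc 77.1 mid 68.5 | ptr b -1.3 z0 88.8
```

Run:
```python
from h import *
t=load('topA'); g=cv2.cvtColor(t['color'],cv2.COLOR_RGB2GRAY)
print(g[206:246,296:322:5].T)
```

```text
[[186 187 187 192 133  80  72  77  77  78  75  75  70  65  71 131 182 188
  187 186 186 185 186 186 187 192 140 121 123 124 122 123 122 121 118 166
  185 186 187 186]
 [188 188 192 160  97  76  76  78  79  78  78  78  78  76  58 176 189 187
  187 186 187 187 187 186 188 151 123 120 121 122 119 119 120 122 118 178
  188 187 186 185]
 [187 188 193 125  77  74  79  79  79  78  78  78  77  76 124 181 189 186
  187 187 187 187 187 187 191 136 118 120 121 120 121 122 119 117 165 187
  188 187 188 186]
 [ 63  54  34 111 171 182 183 154  80  53  54  51  47  48 109 179 188 186
  186 186 186 186 187 191 138 117 122 123 123 120 125 123 119 113 177 189
  188 187 187 187]
 [127 128  96  85 142 153 137 135  94  84  87  88  88  88 115 134 180 188
  188 188 187 186 187 190 137 119 122 123 126 126 127 123 115 178 190 187
  186 186 187 187]
 [131 106  88  85  85  88  88  87  87  87  86  87  58 134 144 143 182 190
  189 188 188 189 192 156 146 144 143 145 150 146 144 145 145 182 191 189
  189 188 188 189]]
```

Run:
```python
from h import *
A=load('topA');yaw=-.112;ex=np.array([np.cos(yaw),np.sin(yaw)]);ey=np.array([-ex[1],ex[0]]);C=np.array([518.75,-160.16])
loc=lambda uv,z:(lambda d:np.array([d@ex,d@ey]))(unz(A,uv,z)[:2]-C)
# arm direction from two columns (296: mid 215.3?, 301: 215.0)
h=unz(A,(290+225/4,130+320/4),159)[:2];p=unz(A,(290+95/4,130+327/4),189)[:2];d=(p-h)/np.linalg.norm(p-h);dl=np.array([d@ex,d@ey]);n=np.array([dl[1],-dl[0]]);print('arm dir',dl)
for T in(4,6,8):
  z=159-T/2; a=loc((301,215.0),z)@n; b=loc((301,235.8),0)@n
  for Ly in(.03,.06): print(T,Ly,'Lx',((b-a)/z-Ly*n[1])/n[0])
xs=(loc((337,150.77),38)[0]+loc((337,154.65),38)[0])/2
for Lx in(-.16,-.17,-.18,-.19,-.2):
  z=np.linspace(50,85,351); cam=np.array([(loc((337,143.98),k)[0]+loc((337,148.65),k)[0])/2 for k in z]); r=cam+Lx*(z-38)-xs
  i=np.abs(r).argmin(); print(Lx,'mid',z[i],'xc',cam[i])
```

```text
arm dir [-0.23201048  0.97271329]
4 0.03 Lx -0.1901461394846646
4 0.06 Lx -0.19730170574137554
6 0.03 Lx -0.1921991609326236
6 0.06 Lx -0.19935472718933453
8 0.03 Lx -0.19427867297991064
8 0.06 Lx -0.20143423923662154
-0.16 mid 70.9 xc 75.2205318662921
-0.17 mid 70.2 xc 75.43919416692387
-0.18 mid 69.5 xc 75.65785646755565
-0.19 mid 68.9 xc 75.8452812966685
-0.2 mid 68.3 xc 76.03270612578152
```

```bash
cat > rf.py <<'E'
from h import *
from scipy.optimize import differential_evolution
s=load('scene');A=load('topA');B=load('topB');SS=8
G=lambda c:cv2.cvtColor(c['color'],cv2.COLOR_RGB2GRAY).astype(float)
Cs=np.array([519.56,-160.06]);Ct=np.array([518.75,-160.16])
yaw=-.112;ex=np.array([np.cos(yaw),np.sin(yaw)]);ey=np.array([-ex[1],ex[0]])
def mask(c,C,polys,x0,y0,w,h):
    m=np.zeros((h*SS,w*SS),np.uint8)
    for P in polys:
        X=np.c_[C+P[:,:1]*ex+P[:,1:2]*ey,P[:,2]]; q=((proj(c,X)-[x0,y0]+.5)*SS-.5).astype(np.float32)
        cv2.fillConvexPoly(m,cv2.convexHull(q).round().astype(int),1)
    return cv2.resize(m.astype(np.float32),(w,h),interpolation=cv2.INTER_AREA)
box=lambda x0,x1,y0,y1,z0,z1:np.array([[x,y,z] for x in(x0,x1) for y in(y0,y1) for z in(z0,z1)],float)
def shad(P,L): h=P[:,2:]-38; return np.c_[P[:,:2]+h*L,np.full(len(P),38.)]
def model(p,parts=False):
    mid,t,w,xc,ye,Lx,Ly,bl=p; L=np.array([Lx,Ly])
    bx=[box(xc-w/2,xc+w/2,ye,26,mid+6,mid+6+t),box(xc-w/2,xc+w/2,ye,26,mid-6-t,mid-6)]
    sh=[shad(b,L) for b in bx]; E=[]
    for c,C,(x0,y0,w_,h_),sub,blur,bgu,lit,shv,blk in ((A,Ct,TOP,(slice(2,16),slice(3,12)),.3,191,136,80,22),(s,Cs,SCN,(slice(3,17),slice(5,9)),bl,103,103,64,15)):
        m=mask(c,C,bx,x0,y0,w_,h_);k=mask(c,C,sh,x0,y0,w_,h_)
        hs=mask(c,C,[box(-85,85,-60,60,0,38)],x0,y0,w_,h_) if c is A else np.ones((h_,w_))
        I=bgu*(1-hs)+hs*(lit*(1-k)+shv*k); I=I*(1-m)+blk*m; I=cv2.GaussianBlur(I,(0,0),blur)
        E.append((I-G(c)[y0:y0+h_,x0:x0+w_])[sub])
    return E
TOP=(332,140,16,18); SCN=(250,282,12,20)
cost=lambda p:sum((np.clip(e,-40,40)**2).mean()*wt for e,wt in zip(model(p),(1,2)))
if __name__=='__main__':
    bd=[(58,80),(2,5),(3,8),(72,82),(0,9),(-.25,-.14),(-.02,.12),(.5,1.3)]
    for sd in(1,2):
        r=differential_evolution(cost,bd,seed=sd,maxiter=60,popsize=10,tol=1e-4); print(r.fun.round(1),r.x.round(2),[np.sqrt((e**2).mean()).round(1) for e in model(r.x)],flush=True)
    for mid in(62,64,66,68,70,72,74):
        b=list(bd); b[0]=(mid-.01,mid+.01); r=differential_evolution(cost,b,seed=3,maxiter=35,popsize=8); print(mid,r.fun.round(1),r.x.round(2),flush=True)
E
time timeout 400 python3 rf.py
```

```text
313.0 [ 6.946e+01  2.630e+00  5.120e+00  7.636e+01  9.100e-01 -2.100e-01
 -2.000e-02  1.170e+00] [np.float64(23.4), np.float64(6.4)]
313.0 [ 6.965e+01  2.090e+00  5.500e+00  7.631e+01  4.800e-01 -2.100e-01
 -1.000e-02  1.150e+00] [np.float64(23.4), np.float64(6.4)]
62 807.5 [ 6.200e+01  4.800e+00  4.380e+00  7.403e+01  3.830e+00 -1.800e-01
 -1.000e-02  1.190e+00]
64 706.1 [ 6.400e+01  3.920e+00  4.870e+00  7.481e+01  3.800e-01 -1.900e-01
 -1.000e-02  1.220e+00]
66 549.3 [65.99  3.67  5.06 75.72  0.26 -0.21 -0.    1.27]
68 393.5 [ 6.801e+01  3.200e+00  5.000e+00  7.638e+01  1.050e+00 -2.200e-01
 -1.000e-02  1.260e+00]
70 323.9 [ 7.000e+01  2.860e+00  4.960e+00  7.623e+01  6.500e-01 -1.900e-01
 -2.000e-02  1.130e+00]
72 493.3 [ 7.199e+01  2.310e+00  5.430e+00  7.671e+01  2.400e-01 -2.000e-01
 -1.000e-02  1.170e+00]
74 640.8 [74.    2.3   5.39 77.86  0.13 -0.22  0.    1.18]
real	0m58.346s
user	2m1.163s
sys	1m43.526s
```

The render fit puts the fork middle at 69.6 ± 1 mm. The pointer with two collars is at about 72.4 mm (+2.8, inside the ±5 window); a third would put it at about 64.6, on the lower prong. Two collars is the answer, so I'll do a last check and hand in.

Run:
```python
from h import *
from plant import close_job
o=get_obs();print(o['time'],o['tool_pos'],o['contact_force'],np.abs(o['dq']).max(),sink(snap('scene')))
print(close_job())
```

```text
19.3833 [465.30353526 316.10963148 406.98877641] [ 0.57020395 -0.38189552  0.06758692] 0.07223439849230333 (np.float64(16.0), np.float32(68.83203), np.float32(42.216797))
the job is handed in; nothing more can be done
None
```

I swung the keeper aside and put two collars on the post, then handed the job in at 19.4 s. I am fairly confident, but not certain, that two is the right number.

- **Keeper:** it was at about 1.8 rad in the picture taken after the swing, past the 1.5 rad that counts as fully aside. I did not measure it again.
- **Collars:** each went over the post without moving the pan. I lowered each about 8 mm past contact, until the wrist carried almost no weight, and only then opened the fingers. The other two collars, the jar and the foot were not touched.
- **Last check:** the pan had sunk about 15–16 mm, which puts the pointer near 72.5 mm. The arm was well clear of everything.
- **Uncertain:** the fork's height was hard to read. My estimates of the middle of its gap ran from about 64 to 71 mm. The most complete fit, using both cameras and the shadows, gave 69.6 mm, give or take 1 mm. On that figure the pointer is inside the gap, about 3 mm above its middle.
- **Disagreement:** triangulating the pointer itself put it 1–2 mm higher than the nominal height I used, so the margin could be smaller. The lowest fork estimates would have favoured three collars.
- **First grasp:** it pressed on something, probably the mat, with about 7 N. Nothing shifted.

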